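# Take the infuser out of the teapot

## Robot

A 6-joint arm with a two-finger parallel gripper is mounted at the origin on a cart in front of the work surface, level with it; the furniture and walls round the work are solid. World frame = base frame: x ahead of the robot, y to its left, z up, the work surface at z = 0. Lengths are in mm, angles in rad, forces in N, time in s.
With the tool pointing down it reaches from about 275 to 1000 mm from the base axis. Payload 8.4 kg.
Tool frame: the origin (TCP) lies where the fingers leave the gripper's body, on its centre line; the fingertips stand 73 mm ahead of it and the grasp point (between the pads) lies 54 mm ahead of it (grip_point_offset is the distance from the TCP to the grasp point, in mm); z points along the fingers, y is the direction in which the jaws open and shut (so a half turn about z gives the same grasp; the last joint's range is limited). The gripper opens to 85 mm and grips with 20 to 120 N. Pads are 22 mm wide; open, the fingers measure 114 mm over their backs; the gripper's body (76 mm by 85 mm) begins 54 mm behind the grasp point. The pads swing forward as they close: fully open they stand 13 mm farther back than shut.
Start: joints at [1.324, 0.353, 1.633, -0, 1.155, -0.002], TCP at [151.475, 606.369, 303.881] pointing down, gripper open.
Joint ranges: [-2.63, 2.63], [-0.92, 2.1], [0.06, 2.66], [-1.3, 4.44], [0, 2.69], [-3.02, 3.02]. Speed limits (rad/s): [2.22, 2.22, 2.79, 3.14, 3.14, 3.14].

## Interface

Orientations are given as [roll, pitch, yaw] about the fixed x, y, z axes, in that order (R = Rz(yaw) Ry(pitch) Rx(roll)).
In Python, from rig import sense, grab_frame, sign_off, grip_point_offset gives the robot as it stands. The module is installed in compiled form; this text tells all that it offers.
- The arm moves only by the tool drive_tool, never from a script. Its argument "targets" is one flat list of numbers, 7 for each row, row after row: the shift along the tool's x, y, z in m, then the turn, a rotation vector about the tool's x, y, z in rad, then the opening, from 0 (shut) to 1 (fully open). In form: [tx, ty, tz, wx, wy, wz, grip, tx, ty, tz, wx, wy, wz, grip, ...]. A call has 1 to 12 rows; each row is the pose to reach, as a shift and turn from the pose commanded when the call began, along the tool's axes at that moment; what a row does not reach only later rows make up. A row lasts 1/12 s, in which the tool goes at most 41.7 mm and 7.16 degrees, less where a joint would pass 70% of its speed; a pose out of reach is approached as far as the arm can. A call with a gripper value outside its range is refused whole. The fingers move at their own pace and stop on an object; "force" is the grip in N (left out, the last holds). Time passes only in rows, so rows that repeat a pose let the fingers close. It gives the time, the measured TCP pose, the force and the opening at its end, in the units of the state.
- sense(): the state, without advancing time (a new reading comes with each control period).
- grab_frame(name): name is "scene" or "side" or "wrist"; returns a dict with "color" (420x560x3 uint8, blue, green, red), "vertical_fov" (degrees; the focal length in pixels is half the picture's height over the tangent of half this angle, whatever the lens; pixels are square), "cx", "cy" (the principal point, pixels), "k1" (the pictures are not rectified: a ray, as slopes to the right and down, at radius r is drawn at 1 + k1 r^2 times it, then the intrinsics apply), "world_from_camera" (4x4, takes a point from camera to world coordinates). Camera axes: x right, y down, z forward; pixel columns grow to the right and rows downward; lengths in mm; the calibration is good to about 2 mm. A picture is of the moment at which its call begins. There is no depth.
- sign_off(): hands the job in, once; it reports no verdict.
The state is a dict: "clock": time; "qpos": joint angles; "qvel": joint speeds; "joint_efforts": joint torques, N m; "eef_pos": TCP position; "tcp_rot": TCP orientation; "contact_force": force on the tool from outside, world axes, zero at the start; "wrist_torque": the same for the moment, N m; "opening": opening from 0.0 (shut) to 1.0 (fully open).
Only numpy, scipy, OpenCV 4.12 (cv2) and the standard library are available. Lean on these libraries where they do the work, as an engineer would, in place of code of your own. Each camera call takes 0.05 s, during which the arm holds its last target. There are 200 camera calls.

## Task

The tea has steeped long enough. Lift the lid off the teapot by its knob and set it down gently, knob up, on the free part of the chopping board; then lift the infuser out by its grip bar, keep it upright and stand it in the middle of the white drip dish, and finally put the lid back on the teapot so that it sits fully home. Leave the teapot and the dish where they are and do not disturb the other things on the table.

Things in the scene. Friction and masses are not known exactly. Their poses are not given: they have to be found in the camera images.
- teapot: stoneware teapot, dark blue-green glaze, loose, 0.6 to 1 kg. Round body 138 mm wide at 45 mm height, 105 mm tall to its round rim (100 mm outside, 88 mm inside diameter). Origin: centre of its underside; z is its axis; spout along +x (118 mm out, 107 mm high), handle along -x (115 mm out, 105 mm high). At the start the infuser hangs in its mouth and the lid covers both
- pot_lid: domed steel teapot lid, wooden knob; loose; 114 mm wide, 76 mm tall, 0.13 to 0.25 kg. Origin: centre of its skirt's underside; z up through the knob. Dome ends at 42 mm. The skirt, 7 mm deep, 108 mm inside, drops over the pot's rim with 4 mm play all round: origin then 98 mm above the teapot's (101 mm at the start, on the infuser's flange). On a flat surface it stands on its skirt
- lid_knob (a point): centre of the lid's round wooden knob, on the lid's axis, 64 mm above the lid's origin, where the knob is 31 mm wide; its top is 12 mm higher, the dome 22 mm lower
- infuser: steel tea infuser: open slotted basket, 68 mm wide at its flat bottom, 81 mm at the top, with a 98 mm wide flange 72 to 75 mm above its origin and an arched handle over the mouth. 0.1 to 0.2 kg. Origin: centre of its underside, z up. At the start the flange hangs on the pot's rim (origin 33 mm above the teapot's), hidden under the lid; it lifts straight out
- infuser_grip (a point): centre of the infuser's grip: a level black bar along this point's (and the infuser's) y axis, 10 mm thick, 36 mm long, 97 mm above the infuser's origin and 22 mm above its flange. Pinch it across x; below it the basket is open, 75 mm wide, for 35 mm down
- drip_dish: white ceramic drip dish, loose, 0.3 kg, 114 mm wide, 18 mm tall; flat inner floor 6 mm above its origin, about 80 mm across, the rim rising outward. Origin: centre of its underside, z up
- board: wooden chopping board, fixed, 200 mm (its x) by 280 mm (its y) by 22 mm thick, lying flat. Origin: centre of its underside; its top is at 22 mm. A tin and a small jar stand on its +y half; the -y half is free.
- tin: bystander: food tin, 75 mm across, 58 mm tall, on the board. Origin: centre of its underside
- small_jar: bystander: small jar with a green cap, 68 mm across, 84 mm tall, on the board. Origin: centre of its underside
- milk_bottle: bystander: clear, pale milk bottle with a red cap, 64 mm across, 193 mm tall, close beside the teapot. Origin: centre of its underside
- spice_jar: bystander: spice jar with a yellow cap, 42 mm across, 96 mm tall, close beside the teapot on the other side. Origin: centre of its underside
- mug: bystander: green and white mug, 78 mm across without its handle, 116 mm with it, 101 mm tall, behind the drip dish. Origin: centre of its underside
- oil_bottle: bystander: slim clear bottle of yellow oil with a dark label and gold cap, 58 mm across, 281 mm tall, towards the back left of the table. Origin: centre of its underside
- orange_jar: bystander: orange jar with a white lid, 96 mm across, 130 mm tall, towards the back right of the table. Origin: centre of its underside
- herb_jar: bystander: slim jar with a black cap, 41 mm across, 105 mm tall, close beside the drip dish. Origin: centre of its underside
Things that resemble listed ones, but are neither listed nor needed, are in the scene too. There is more than one size of the drip_dish; the job needs the larger.

How it is judged (in metres and radians):
On the way, in this order (a step that is already met when the one before it is completed fails the run):
1. the lid stands knob up on the board, let go, while the infuser still hangs in the pot (x of pot_lid in the frame of board between -0.085 and 0.085 m and y of pot_lid in the frame of board between -0.125 and 0.125 m and z of pot_lid in the frame of board between 0.018 and 0.027 m and angle between pot_lid's own z axis and vertical below 0.1 rad and linear speed of pot_lid below 0.03 m/s and angular speed of pot_lid below 0.3 rad/s and contact force between pot_lid and the fingers below 0.1 N and horizontal distance between infuser and teapot below 0.01 m and z of infuser in the frame of teapot between 0.025 and 0.042 m), for 0.2 s.
2. the infuser stands upright in the drip dish, let go, while the lid still lies on the board (horizontal distance between infuser and drip_dish below 0.014 m and z of infuser in the frame of drip_dish between 0.002 and 0.012 m and angle between each of infuser, pot_lid's own z axis and vertical below 0.1 rad and linear speed of each of infuser, pot_lid below 0.03 m/s and angular speed of each of infuser, pot_lid below 0.3 rad/s and contact force between each of infuser, pot_lid and the fingers below 0.1 N and x of pot_lid in the frame of board between -0.085 and 0.085 m and y of pot_lid in the frame of board between -0.125 and 0.125 m and z of pot_lid in the frame of board between 0.018 and 0.027 m), for 0.2 s.
At the end, for the whole second after the job is handed in: the lid sits level on the teapot's bare rim, within 8 mm of its centre and with its skirt down over the rim; the infuser stands upright in the drip dish within 14 mm of its centre; both are let go and at rest; teapot and dish are upright and within 4 cm of where they began (horizontal distance between pot_lid and teapot below 0.008 m and z of pot_lid in the frame of teapot between 0.092 and 0.1005 m and angle between pot_lid's own z axis and vertical below 0.08 rad and linear speed of each of pot_lid, infuser below 0.03 m/s and angular speed of each of pot_lid, infuser below 0.3 rad/s and contact force between each of pot_lid, infuser and the fingers below 0.1 N and horizontal distance between infuser and drip_dish below 0.014 m and z of infuser in the frame of drip_dish between 0.002 and 0.012 m and angle between each of infuser, teapot's own z axis and vertical below 0.1 rad and distance of each of teapot, drip_dish from where it was at the start of the episode below 0.04 m); the robot touches nothing.
It fails at once if the teapot or the drip dish is tipped, or shoved more than 4 cm (angle between any of teapot, drip_dish's own z axis and vertical above 0.25 rad or distance of any of teapot, drip_dish from where it was at the start of the episode above 0.04 m).
It fails at once if the infuser is tipped by more than about 30 degrees, so that wet leaves could fall out (angle between infuser's own z axis and vertical above 0.52 rad).
It fails at once if the lid is tipped by more than about 45 degrees (angle between pot_lid's own z axis and vertical above 0.8 rad).
It fails at once if the lid or the infuser is dropped from more than about 2 cm (it moves faster than 0.6 m/s out of the gripper) ((linear speed of pot_lid above 0.6 m/s and contact force between pot_lid and the fingers below 0.1 N) or (linear speed of infuser above 0.6 m/s and contact force between infuser and the fingers below 0.1 N)).
It fails at once if a bystander (milk bottle, spice jar, tin, the jars, mug, oil bottle) is pushed more than 2.5 cm or tipped (distance of any of milk_bottle, spice_jar, tin, small_jar, mug, oil_bottle, orange_jar, herb_jar from where it was at the start of the episode above 0.025 m or angle between any of milk_bottle, spice_jar, tin, small_jar, mug, oil_bottle, orange_jar, herb_jar's own z axis and vertical above 0.3 rad).
It also fails if it takes over 72 s, if anything falls off the work surface, if the arm or the gripper's body presses on something with over 40 N, if the wrist force passes 120 N, or if a joint passes its speed limit or range.

## Working session

There is one attempt and no reset: what is moved stays moved. The work goes in short steps, Python scripts to look and compute and a tool call to move; the robot and the scene stay as the last step left them, time stands still between calls to the robot, and variables do not carry over. Pictures are saved under pics/ and viewed, about 8 in all and at most 12, crops included, and the job is handed in when it is done.

Besides the shell and the picture viewer there is one more tool, called after "Call:" by a JSON object that holds its "fn" and its "kwargs", one argument or row to a line. drive_tool: Moves the arm, as the interface text tells. Its arguments: {"type":"object","properties":{"targets":{"type":"array"},"force":{"type":"number"}},"required":["targets"]}

```bash
mkdir -p pics
cat > h.py <<'E'
import numpy as np, cv2
from rig import sense, grab_frame, sign_off, grip_point_offset
def snap(n,out):
    f=grab_frame(n); cv2.imwrite('pics/'+out+'.png',f['color'])
    np.save('pics/'+out+'.npy',np.array([f['vertical_fov'],f['cx'],f['cy'],f['k1']]+list(np.array(f['world_from_camera']).ravel())))
    return f
def cal(out):
    a=np.load('pics/'+out+'.npy'); fl=210/np.tan(np.radians(a[0]/2)); return fl,a[1],a[2],a[3],a[4:].reshape(4,4)
def ray(out,u,v):
    fl,cx,cy,k,T=cal(out); d=np.array([(u-cx)/fl,(v-cy)/fl]); s=d.copy()
    for _ in range(20): s=d/(1+k*(s@s))
    return T[:3,3],T[:3,:3]@np.array([s[0],s[1],1])
def atz(out,u,v,z):
    o,d=ray(out,u,v); return o+d*(z-o[2])/d[2]
def proj(out,p):
    fl,cx,cy,k,T=cal(out); c=T[:3,:3].T@(np.array(p)-T[:3,3]); s=c[:2]/c[2]; s=s*(1+k*(s@s)); return s*fl+[cx,cy]
def tri(obs):
    A=np.zeros((3,3));b=np.zeros(3)
    for n,u,v in obs:
        o,d=ray(n,u,v); d=d/np.linalg.norm(d); P=np.eye(3)-np.outer(d,d); A+=P; b+=P@o
    x=np.linalg.solve(A,b); return x,[np.linalg.norm(np.cross(x-ray(n,u,v)[0],ray(n,u,v)[1]/np.linalg.norm(ray(n,u,v)[1]))) for n,u,v in obs]
E
python3 - <<'E'
from h import *
np.set_printoptions(precision=3,suppress=True)
for n in ['scene','side','wrist']:
    snap(n,n+'0'); print(n,cal(n+'0'))
print(sense(),grip_point_offset)
a=cv2.imread('pics/scene0.png');b=cv2.imread('pics/side0.png')
E
```

```text
scene (np.float64(393.375350885036), np.float64(281.93555448950195), np.float64(211.99569824940554), np.float64(-0.04208395364873247), array([[   0.437,   -0.655,    0.616, -231.047],
       [  -0.899,   -0.307,    0.311, -374.274],
       [  -0.014,   -0.69 ,   -0.724, 1013.816],
       [   0.   ,    0.   ,    0.   ,    1.   ]]))
side (np.float64(476.1152974974123), np.float64(279.02210077070663), np.float64(211.84215652348115), np.float64(-0.1596064024480548), array([[  -0.477,    0.572,   -0.668, 1539.805],
       [   0.879,    0.325,   -0.349,  541.367],
       [   0.017,   -0.753,   -0.658, 1117.088],
       [   0.   ,    0.   ,    0.   ,    1.   ]]))
wrist (np.float64(291.31003293606756), np.float64(277.9924749041743), np.float64(209.93196605723594), np.float64(-0.024403762527714753), array([[  0.243,   0.917,   0.317,  70.952],
       [  0.97 ,  -0.229,  -0.08 , 626.397],
       [ -0.001,   0.327,  -0.945, 373.676],
       [  0.   ,   0.   ,   0.   ,   1.   ]]))
{'clock': 0.15, 'qpos': array([ 1.324,  0.354,  1.634, -0.   ,  1.155, -0.002]), 'qvel': array([ 0.   , -0.002, -0.003, -0.001,  0.   ,  0.001]), 'joint_efforts': array([ -0.   , -60.563, -34.234,   0.   ,   0.006,   0.   ]), 'eef_pos': array([151.425, 606.086, 303.321]), 'tcp_rot': array([-3.141,  0.   ,  2.897]), 'contact_force': array([ 0.936, -0.243,  0.355]), 'wrist_torque': array([-0.051, -0.036,  0.005]), 'opening': 1.0015955294764816} 53.900000000000006
```

View pics/scene0.png

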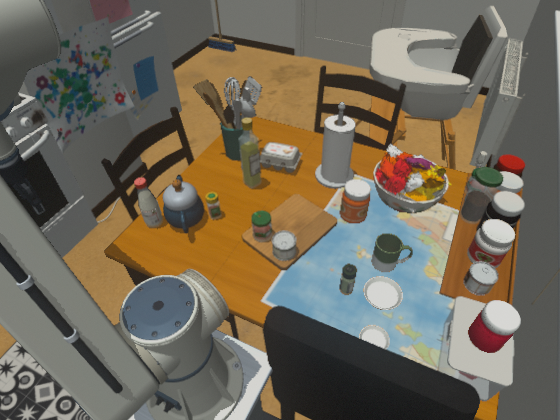

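View pics/side0.png

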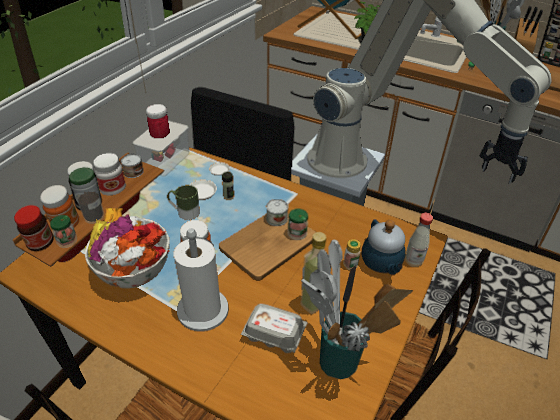

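The scene and side views show:
- **Teapot:** scene (183,205), side (384,245), with its knob at scene (179,183).
- **White dishes:** scene (383,293), which is larger, beside the herb jar at (348,278) and in front of the mug. The smaller one is at (373,338).
- **Board:** scene (290,230). The tin (285,245) and small jar (261,225) stand on its near-left half.

Next is one close crop of each.

Run:
```python
from h import *
def crop(n,x,y,w,h,W,H):
    a=cv2.imread(f'pics/{n}.png')[y:y+h,x:x+w]; return cv2.resize(a,(W,H),interpolation=cv2.INTER_CUBIC)
A=crop('scene0',130,160,100,75,400,300);B=crop('scene0',330,260,100,100,400,400)[:300]
B=crop('scene0',320,225,120,90,400,300)
C=crop('side0',350,200,100,75,400,300);D=crop('side0',160,140,100,75,400,300)
cv2.imwrite('pics/m1.png',np.vstack([np.hstack([A,B]),np.hstack([C,D])]))
E1=crop('scene0',230,180,120,90,800,600);cv2.imwrite('pics/m2.png',E1)
```

```text
(no output)
```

View pics/m1.png

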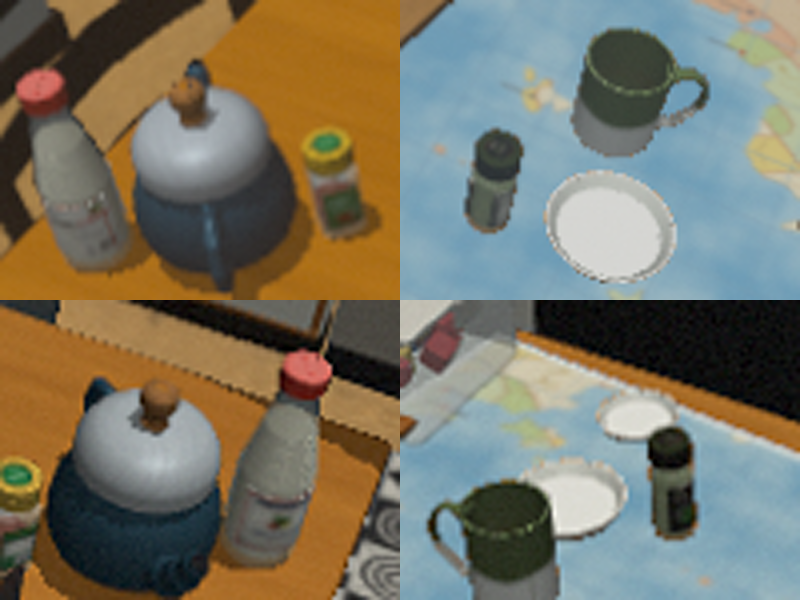

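View pics/m2.png

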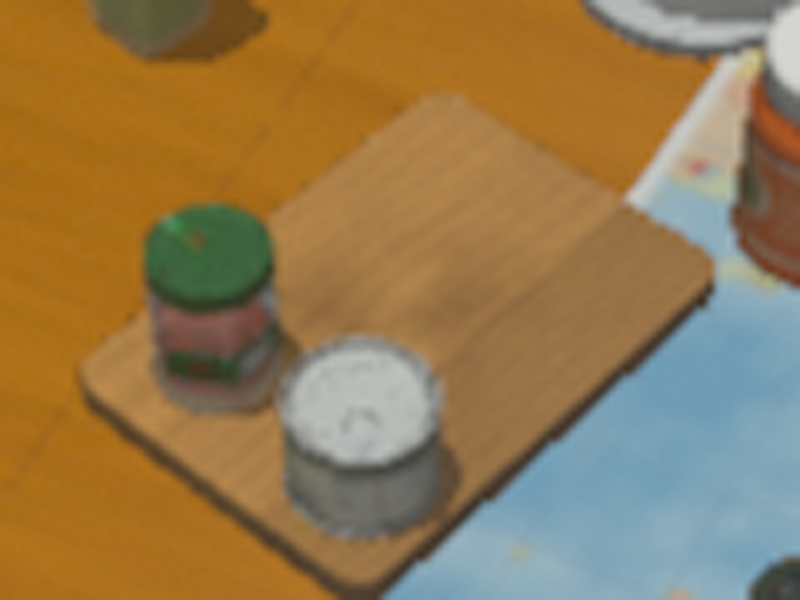

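Crops (4 pictures viewed so far):
- **Knob:** scene (176.5,183.5), side (390,224.5).
- **Dish:** the larger one is centred at scene (383.3,292.8), with the mug behind it and the herb jar beside it.
- **Board:** top corners at scene (297,194), (337,221), (242,236) and (285,268). The far half is free.

Run:
```python
from h import *
np.set_printoptions(precision=1,suppress=True)
print('knob',tri([('scene0',176.7,183.4),('side0',390,224.5)]),atz('scene0',176.7,183.4,165),atz('side0',390,224.5,165))
print('milk cap',tri([('scene0',140.5,183),('side0',426.5,218.5)]))
print('spice cap',tri([('scene0',212,197.5),('side0',354,318.5-200+122.5)]),atz('scene0',212,195.5,96))
print('dish',atz('scene0',383.3,292.8,17),atz('side0',203.8,189.3,17))
print('herb top',atz('scene0',320+498/10*3-120,225+42.,105), atz('scene0',349.4,268,105))
for c in [(296.75,194.25),(336.8,221.3),(242.3,236.3),(284.8,268.5)]: print('board',atz('scene0',*c,22))
print('tin top',atz('scene0',230+360/6.667,180+402/6.667,58+22),'jar top',atz('scene0',230+210/6.667,180+250/6.667,106))
print('spout tip, handle',atz('scene0',179,176,107),atz('scene0',183.5,214,90), 'spout side', atz('side0',374.5,297-200+200-75,107), atz('side0',375,222,107))
print('mug top c',atz('scene0',320+629/3.333-120,225+63/3.333,101), 'orange', atz('scene0',355,187,130),'oil cap',atz('scene0',248,124,281))
print('small dish',atz('scene0',373,336,15))
```

```text
knob (array([461.4, 352.8, 166.5]), [np.float64(0.2291387309720541), np.float64(0.2291387309721134)]) [462.6 354.4 165. ] [459.8 352.3 165. ]
milk cap (array([400. , 445.6, 183.5]), [np.float64(0.024849490243966495), np.float64(0.024849490243959715)])
spice cap (array([510.8, 263.3,  96.6]), [np.float64(1.560264282217273), np.float64(1.5602642822172694)]) [519.9 267.4  96. ]
dish [ 450.1 -357.6   17. ] [ 449.  -346.8   17. ]
herb top [ 431.4 -249.3  105. ] [ 428.1 -250.4  105. ]
board [717.1  41.9  22. ]
board [ 653.8 -136.4   22. ]
board [458.8 121.8  22. ]
board [402.2 -60.8  22. ]
tin top [459.2 -31.4  80. ] jar top [493.5  63.5 106. ]
spout tip, handle [545.2 420.2 107. ] [411.9 308.7  90. ] spout side [407.4 293.  107. ] [406.6 294.4 107. ]
mug top c [ 563.5 -326.8  101. ] orange [ 726.7 -163.1  130. ] oil cap [705.9 216.4 281. ]
small dish [ 307.8 -370.3   15. ]
```

```bash
cat >> h.py <<'E'
from scipy.spatial.transform import Rotation as Ro
def go(p,jaw=None,cmd=None):
    """print tool-axis shift (m) and turn to reach TCP p (mm), tool straight down, jaws along jaw (deg)"""
    s=sense(); R=Ro.from_euler('xyz',s['tcp_rot']); c=np.array(s['eef_pos'])
    y=R.as_matrix()[:,1]; a=np.degrees(np.arctan2(y[1],y[0]))
    if jaw is None: jaw=a
    d=(jaw-a+90)%180-90; T=Ro.from_euler('xyz',[np.pi,0,np.radians(a+d+90)])
    r=(R.inv()*T).as_rotvec()
    print('t',s['clock'].__round__(2),'at',c.round(1),'jaw',round(a,1),'grip',round(s['opening'],3),'F',np.round(s['contact_force'],1),'-> shift',np.round(R.inv().apply(np.array(p)-c)/1000,4),'turn',r.round(4))
E
python3 -c "
from h import *
go([461,353,305],37.4)"
```

```text
t 0.15 at [151.4 606.1 303.3] jaw 76.0 grip 1.002 F [ 0.9 -0.2  0.4] -> shift [-0.3617 -0.1705 -0.0015] turn [-1.000e-03  4.000e-04  6.732e-01]
```

Call:
{"fn": "drive_tool", "kwargs": {
  "targets": [-0.3617,-0.1705,-0.002,0,0,0.673,1,-0.3617,-0.1705,-0.002,0,0,0.673,1,-0.3617,-0.1705,-0.002,0,0,0.673,1,-0.3617,-0.1705,-0.002,0,0,0.673,1,-0.3617,-0.1705,-0.002,0,0,0.673,1,-0.3617,-0.1705,-0.002,0,0,0.673,1,-0.3617,-0.1705,-0.002,0,0,0.673,1,-0.3617,-0.1705,-0.002,0,0,0.673,1,-0.3617,-0.1705,-0.002,0,0,0.673,1,-0.3617,-0.1705,-0.002,0,0,0.673,1,-0.3617,-0.1705,-0.002,0,0,0.673,1,-0.3617,-0.1705,-0.002,0,0,0.673,1]
}}

```text
clock: 1.15
eef_pos: [461.9, 352.2, 305.6]
tcp_rot: [-3.141, -0.0, 2.221]
contact_force: [-0.1, 0.4, -0.0]
opening: 0.998
```

```bash
python3 -c "
from h import *
f=snap('wrist','w1')
go([461,353,219],37.4)
print(proj('w1',[461,353,165]))"
```

```text
t 1.2 at [461.  353.  305.6] jaw 37.3 grip 1.002 F [ 0.3  0.9 -0.6] -> shift [-0.      0.0001  0.0866] turn [-0.0008 -0.0004 -0.0012]
[276.68142328 221.29229663]
```

View pics/w1.png

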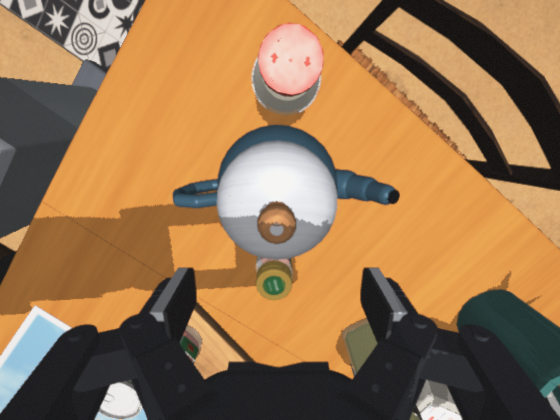

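The wrist view shows the knob at (276.5,221), against a prediction of (276.7,221.3). The milk bottle (290,60) and spice jar (274,280) lie off the jaw line. Going down to grip the knob.

Call:
{"fn": "drive_tool", "kwargs": {
  "targets": [0,0,0.03,0,0,0,1,0,0,0.06,0,0,0,1,0,0,0.08,0,0,0,1,0,0,0.086,0,0,0,1,0,0,0.086,0,0,0,0.4,0,0,0.086,0,0,0,0.2,0,0,0.086,0,0,0,0,0,0,0.086,0,0,0,0,0,0,0.086,0,0,0,0,0,0,0.086,0,0,0,0],
  "force": 40
}}

```text
clock: 2.03
eef_pos: [461.2, 353.4, 221.3]
tcp_rot: [3.141, -0.0, 2.224]
contact_force: [-3.2, -0.8, 7.4]
opening: 0.334
```

Call:
{"fn": "drive_tool", "kwargs": {
  "targets": [0,0,-0.01,0,0,0,0,0,0,-0.025,0,0,0,0,0,0,-0.045,0,0,0,0,0,0,-0.07,0,0,0,0,0,0,-0.095,0,0,0,0,0,0,-0.115,0,0,0,0,0,0,-0.12,0,0,0,0,0,0,-0.12,0,0,0,0]
}}

```text
clock: 2.7
eef_pos: [461.7, 353.7, 342.1]
tcp_rot: [3.138, 0.0, 2.224]
contact_force: [-0.5, -0.4, -2.7]
opening: 0.331
```

```bash
python3 -c "
from h import *
f=snap('wrist','w2')
go([620,-27,330],-2.5)"
```

```text
t 2.75 at [461.1 353.2 340.3] jaw 37.4 grip 0.33 F [ 0.4  0.6 -2.8] -> shift [-0.3986 -0.1048  0.0101] turn [ 1.100e-03 -4.000e-04  6.965e-01]
```

View pics/w2.png

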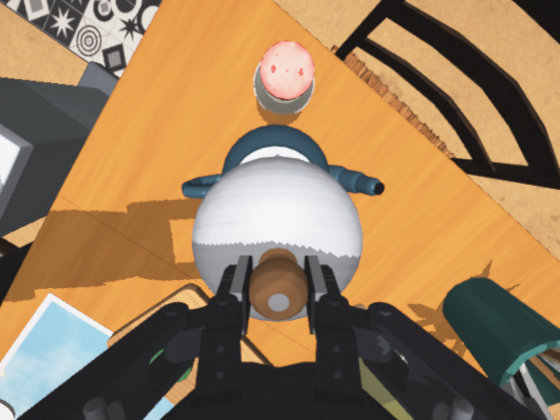

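The lid is held by its knob at (278,288) and the pot is undisturbed. Carrying it to the board.

Call:
{"fn": "drive_tool", "kwargs": {
  "targets": [-0.02,-0.005,0,0,0,0.035,0,-0.05,-0.013,0,0,0,0.09,0,-0.088,-0.023,0,0,0,0.155,0,-0.128,-0.033,0,0,0,0.225,0,-0.168,-0.044,0,0,0,0.295,0,-0.208,-0.054,0,0,0,0.365,0,-0.248,-0.065,0,0,0,0.435,0,-0.288,-0.076,0,0,0,0.505,0,-0.325,-0.086,0,0,0,0.57,0,-0.36,-0.095,0,0,0,0.63,0,-0.385,-0.101,0,0,0,0.675,0,-0.3986,-0.1048,0.01,0,0,0.6965,0]
}}

```text
clock: 3.75
eef_pos: [621.1, -30.1, 329.4]
tcp_rot: [3.141, 0.001, 1.523]
contact_force: [0.1, 0.2, -1.5]
opening: 0.332
```

```bash
python3 -c "
from h import *
go([620,-27,142],-2.5)"
```

```text
t 3.75 at [621.1 -30.1 329.4] jaw -2.8 grip 0.332 F [ 0.1  0.2 -1.5] -> shift [ 0.0032 -0.0014  0.1873] turn [ 0.0008  0.0008 -0.0045]
```

Call:
{"fn": "drive_tool", "kwargs": {
  "targets": [0,0,0.03,0,0,0,0,0,0,0.065,0,0,0,0,0,0,0.1,0,0,0,0,0,0,0.135,0,0,0,0,0,0,0.16,0,0,0,0,0,0,0.175,0,0,0,0,0,0,0.181,0,0,0,0,0,0,0.183,0,0,0,0,0,0,0.183,0,0,0,0]
}}

```text
clock: 4.5
eef_pos: [619.6, -26.6, 146.2]
tcp_rot: [-3.14, -0.0, 1.528]
contact_force: [0.6, -1.0, -2.3]
opening: 0.328
```

Call:
{"fn": "drive_tool", "kwargs": {
  "targets": [0,0,0.001,0,0,0,0,0,0,0.002,0,0,0,0,0,0,0.003,0,0,0,0,0,0,0.004,0,0,0,0,0,0,0.004,0,0,0,0]
}}

```text
clock: 4.92
eef_pos: [620.1, -27.0, 143.2]
tcp_rot: [3.141, -0.0, 1.527]
contact_force: [-0.4, -0.1, -1.3]
opening: 0.33
```

Call:
{"fn": "drive_tool", "kwargs": {
  "targets": [0,0,0.001,0,0,0,0,0,0,0.002,0,0,0,0,0,0,0.003,0,0,0,0,0,0,0.003,0,0,0,0]
}}

```text
clock: 5.25
eef_pos: [619.7, -26.9, 142.1]
tcp_rot: [-3.141, -0.0, 1.527]
contact_force: [-10.3, 1.5, 21.1]
opening: 0.33
```

Call:
{"fn": "drive_tool", "kwargs": {
  "targets": [0,0,-0.002,0,0,0,0,0,0,-0.002,0,0,0,0.4,0,0,-0.002,0,0,0,0.5,0,0,-0.002,0,0,0,0.7,0,0,-0.002,0,0,0,0.8,0,0,-0.002,0,0,0,0.8,0,0,-0.03,0,0,0,0.8,0,0,-0.07,0,0,0,0.8,0,0,-0.11,0,0,0,0.8,0,0,-0.15,0,0,0,0.8,0,0,-0.19,0,0,0,0.8,0,0,-0.2,0,0,0,0.8]
}}

```text
clock: 6.25
eef_pos: [622.1, -27.1, 346.9]
tcp_rot: [3.132, 0.0, 1.527]
contact_force: [0.8, -0.8, 0.6]
opening: 0.803
```

```bash
python3 -c "
from h import *
f=snap('scene','s1')
go([461,353,330],37.4)"
```

```text
t 6.3 at [622.1 -27.1 346.2] jaw -2.5 grip 0.8 F [ 0.7 -0.6  0.9] -> shift [ 0.3727 -0.1776  0.0146] turn [ 0.0088  0.0032 -0.6962]
```

Call:
{"fn": "drive_tool", "kwargs": {
  "targets": [0.375,-0.177,0.01,0,0,-0.696,1,0.375,-0.177,0.01,0,0,-0.696,1,0.375,-0.177,0.01,0,0,-0.696,1,0.375,-0.177,0.01,0,0,-0.696,1,0.375,-0.177,0.01,0,0,-0.696,1,0.375,-0.177,0.01,0,0,-0.696,1,0.375,-0.177,0.01,0,0,-0.696,1,0.375,-0.177,0.01,0,0,-0.696,1,0.375,-0.177,0.01,0,0,-0.696,1,0.375,-0.177,0.01,0,0,-0.696,1,0.375,-0.177,0.01,0,0,-0.696,1,0.375,-0.177,0.01,0,0,-0.696,1]
}}

```text
clock: 7.3
eef_pos: [458.1, 356.9, 328.4]
tcp_rot: [-3.14, 0.0, 2.227]
contact_force: [-0.3, -0.7, -0.8]
opening: 0.998
```

```bash
python3 -c "
from h import *
f=snap('wrist','w3')
go([461,353,200],37.4)
a=cv2.imread('pics/w3.png')[90:310,140:420]; a=cv2.resize(a,(560,440),interpolation=cv2.INTER_CUBIC)
b=cv2.resize(cv2.imread('pics/s1.png')[180:270,230:350],(240,180))
c=np.zeros((440,800,3),np.uint8); c[:,:560]=a; c[:180,560:]=b; cv2.imwrite('pics/m3.png',c)
print(proj('w3',[461,353,130]),proj('w3',[461,353,105]))"
```

```text
t 7.35 at [458.8 355.6 328.6] jaw 37.5 grip 0.998 F [ 0.6 -0.2 -0.7] -> shift [-0.0034  0.0004  0.1286] turn [-0.0019  0.0004  0.0019]
[277.35845794 205.38027744] [277.43337914 197.9787864 ]
```

View pics/m3.png

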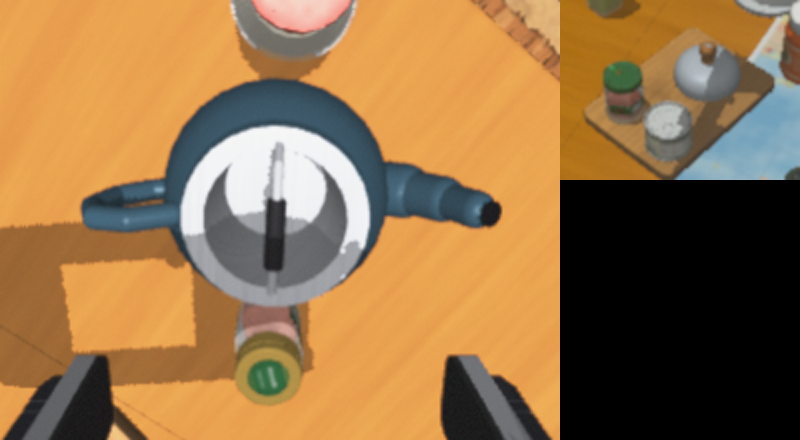

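The bar runs along the tool's x axis from (277.5,191) to (277,225), with its centre at (277,208). The infuser is seated in the pot, and the lid is standing on the board. 7 pictures viewed so far.

```bash
python3 -c "
from h import *
np.set_printoptions(precision=1,suppress=True)
a=atz('w3',277.5,191,133);b=atz('w3',277,225.3,133);m=(a+b)/2
print(a,b,m,np.linalg.norm(a-b),np.degrees(np.arctan2(*(a-b)[[1,0]])))
for c in [(183,217),(371,213)]: print(atz('w3',140+c[0]/2,90+c[1]/2,108))
print(atz('w3',140+490/2,90+213/2,107),atz('w3',140+90/2,90+213/2,100))
go([m[0],m[1],186],37.4)"
```

```text
[451.8 365.2 133. ] [472.7 337.2 133. ] [462.2 351.2 133. ] 34.90631044414272 126.72844691260725
[422.8 324.1 108. ]
[499.1 385.5 108. ]
[548.8 423.4 107. ] [382.4 292.7 100. ]
t 7.35 at [458.8 355.6 328.6] jaw 37.5 grip 0.998 F [ 0.6 -0.2 -0.7] -> shift [-0.   0.   0.1] turn [-0.  0.  0.]
```

```bash
python3 -c "
from h import *
go([461.6,352.3,186],36.9)"
```

```text
t 7.35 at [458.8 355.6 328.6] jaw 37.5 grip 0.998 F [ 0.6 -0.2 -0.7] -> shift [-0.0043  0.0005  0.1426] turn [-0.0019  0.0004  0.0106]
```

Call:
{"fn": "drive_tool", "kwargs": {
  "targets": [-0.0043,0.0005,0.03,0,0,0.01,1,-0.0043,0.0005,0.06,0,0,0.01,1,-0.0043,0.0005,0.09,0,0,0.01,1,-0.0043,0.0005,0.115,0,0,0.01,1,-0.0043,0.0005,0.132,0,0,0.01,1,-0.0043,0.0005,0.142,0,0,0.01,0.6,-0.0043,0.0005,0.142,0,0,0.01,0.6,-0.0043,0.0005,0.142,0,0,0.01,0.6]
}}

```text
clock: 8.02
eef_pos: [463.0, 351.4, 187.9]
tcp_rot: [-3.141, 0.0, 2.212]
contact_force: [0.7, 0.3, -0.5]
opening: 0.611
```

```bash
python3 -c "
from h import *
go([461.6,352.3,186],36.9)"
```

```text
t 8.02 at [463.  351.4 187.9] jaw 36.7 grip 0.611 F [ 0.7  0.3 -0.5] -> shift [ 0.0015 -0.0006  0.0019] turn [-0.0006  0.0001 -0.0027]
```

Call:
{"fn": "drive_tool", "kwargs": {
  "targets": [0.001,-0.0005,0.002,0,0,0,0.4,0.001,-0.0005,0.002,0,0,0,0.2,0.001,-0.0005,0.002,0,0,0,0.1,0.001,-0.0005,0.002,0,0,0,0,0.001,-0.0005,0.002,0,0,0,0,0.001,-0.0005,0.002,0,0,0,0,0.001,-0.0005,0.002,0,0,0,0,0.001,-0.0005,0.002,0,0,0,0],
  "force": 50
}}

```text
clock: 8.68
eef_pos: [461.8, 353.1, 186.9]
tcp_rot: [3.14, 0.0, 2.213]
contact_force: [-0.4, -1.2, 6.4]
opening: 0.095
```

Call:
{"fn": "drive_tool", "kwargs": {
  "targets": [0,0,-0.006,0,0,0,0,0,0,-0.018,0,0,0,0,0,0,-0.035,0,0,0,0,0,0,-0.055,0,0,0,0,0,0,-0.078,0,0,0,0,0,0,-0.102,0,0,0,0,0,0,-0.126,0,0,0,0,0,0,-0.15,0,0,0,0,0,0,-0.174,0,0,0,0,0,0,-0.19,0,0,0,0,0,0,-0.2,0,0,0,0,0,0,-0.2,0,0,0,0]
}}

```text
clock: 9.68
eef_pos: [462.0, 353.2, 388.9]
tcp_rot: [3.137, -0.0, 2.213]
contact_force: [1.2, 0.4, -0.9]
opening: 0.092
```

```bash
python3 -c "
from h import *
f=snap('wrist','w4'); f=snap('scene','s4')
a=cv2.resize(cv2.imread('pics/w4.png'),(400,300)); b=cv2.resize(cv2.imread('pics/s4.png')[130:250,120:280],(400,300))
cv2.imwrite('pics/m4.png',np.hstack([a,b]))
go([450,-354,380],-38)"
```

```text
t 9.78 at [461.2 352.6 385.7] jaw 36.8 grip 0.096 F [ 0.2 -0.2 -2.3] -> shift [-0.559  -0.4324  0.0057] turn [-1.0000e-04  0.0000e+00  1.3058e+00]
```

View pics/m4.png

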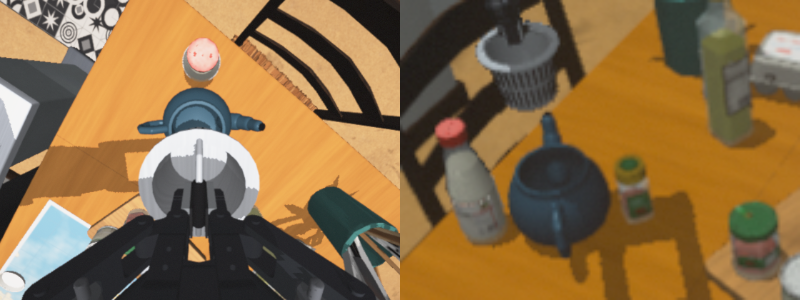

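The infuser hangs upright in the gripper and the pot is still in place. 8 pictures viewed so far. I'll move just past the dish so the wrist camera can see it, then place.

```bash
python3 -c "
from h import *
go([370,-452,386],-38)"
```

```text
t 9.78 at [461.2 352.6 385.7] jaw 36.8 grip 0.096 F [ 0.2 -0.2 -2.3] -> shift [-5.895e-01 -5.552e-01 -3.000e-04] turn [-1.0000e-04  0.0000e+00  1.3058e+00]
```

Call:
{"fn": "drive_tool", "kwargs": {
  "targets": [-0.006,-0.0055,0,0,0,0.013,0,-0.018,-0.017,0,0,0,0.04,0,-0.036,-0.034,0,0,0,0.08,0,-0.06,-0.056,0,0,0,0.13,0,-0.085,-0.08,0,0,0,0.19,0,-0.112,-0.105,0,0,0,0.25,0,-0.139,-0.13,0,0,0,0.31,0,-0.166,-0.156,0,0,0,0.37,0,-0.193,-0.181,0,0,0,0.43,0,-0.22,-0.206,0,0,0,0.49,0,-0.247,-0.232,0,0,0,0.55,0,-0.274,-0.257,0,0,0,0.61,0]
}}

```text
clock: 10.78
eef_pos: [417.8, -23.0, 385.0]
tcp_rot: [-3.14, 0.0, 1.599]
contact_force: [-0.3, -0.4, -1.1]
opening: 0.095
```

```bash
python3 -c "
from h import *
go([370,-452,386],-38)"
```

```text
t 10.78 at [417.8 -23.  385. ] jaw 1.6 grip 0.095 F [-0.3 -0.4 -1.1] -> shift [-0.4275 -0.0598 -0.0008] turn [-0.0013  0.0008  0.6911]
```

Call:
{"fn": "drive_tool", "kwargs": {
  "targets": [-0.036,-0.005,0,0,0,0.058,0,-0.073,-0.01,0,0,0,0.116,0,-0.11,-0.015,0,0,0,0.175,0,-0.147,-0.021,0,0,0,0.235,0,-0.184,-0.026,0,0,0,0.295,0,-0.221,-0.031,0,0,0,0.355,0,-0.258,-0.036,0,0,0,0.415,0,-0.295,-0.041,0,0,0,0.475,0,-0.332,-0.047,0,0,0,0.535,0,-0.369,-0.052,0,0,0,0.595,0,-0.4,-0.056,0,0,0,0.65,0,-0.418,-0.0585,0,0,0,0.68,0]
}}

```text
clock: 11.78
eef_pos: [372.6, -443.2, 384.6]
tcp_rot: [-3.14, 0.001, 0.917]
contact_force: [0.9, 0.3, -0.9]
opening: 0.089
```

Call:
{"fn": "drive_tool", "kwargs": {
  "targets": [-0.009,-0.001,0,0,0,0.01,0,-0.009,-0.001,0,0,0,0.01,0,-0.009,-0.001,0,0,0,0.01,0]
}}

```text
clock: 12.03
eef_pos: [367.6, -446.2, 385.1]
tcp_rot: [-3.14, -0.001, 0.912]
contact_force: [-0.3, 0.0, -1.0]
opening: 0.093
```

```bash
python3 -c "
from h import *
snap('wrist','w5');snap('scene','s5'); go([450,-354,280],-38); print(proj('w5',[450,-354,17]))"
```

```text
t 12.13 at [ 368.5 -445.7  385.7] jaw -37.6 grip 0.094 F [ 0.4  0.1 -0.4] -> shift [0.1223 0.0087 0.1058] turn [-0.0007 -0.0005  0.0064]
[283.90833852  80.94010079]
```

View pics/w5.png

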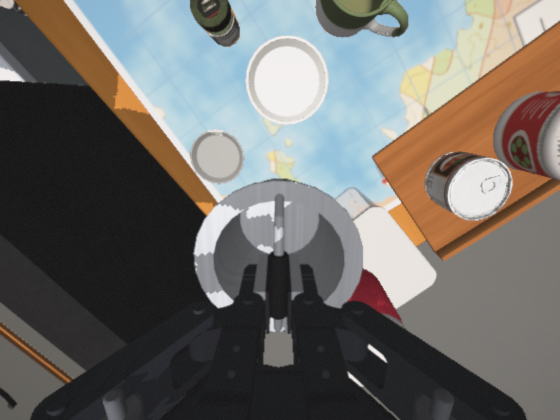

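The large dish rim is centred at (287.3,80) and the small dish is at (217,158). The infuser hangs level. 9 pictures viewed so far.

```bash
python3 -c "
from h import *
a=atz('w5',287.3,79.8,18); print(a)
l=atz('w5',246.5,80,18);r=atz('w5',327.5,80,18);print(l,r,np.linalg.norm(l-r), (l+r)/2)
p=cv2.imread('pics/s0.png') if 0 else cv2.imread('pics/scene0.png')
m=(p.min(2)>150).astype(np.uint8); m[:270]=0;m[318:]=0;m[:,:355]=0;m[:,412:]=0
cs,_=cv2.findContours(m,0,1); c=max(cs,key=len); e=cv2.fitEllipse(c); print(e, atz('scene0',*e[0],17))
go([a[0],a[1],280],-38)
g=atz('w5',278,275,385.7-54); print(g)"
```

```text
[ 454.52891436 -355.76980977   18.        ]
[ 409.76939803 -321.36490799   18.        ] [ 498.43505202 -389.96016991   18.        ] 112.1022218983465 [ 454.10222503 -355.66253895   18.        ]
((382.7196044921875, 292.4927673339844), (31.342670440673828, 39.7078857421875), 113.6336898803711) [ 450.38572744 -355.78447415   17.        ]
t 12.13 at [ 368.5 -445.7  385.7] jaw -37.6 grip 0.094 F [ 0.4  0.1 -0.4] -> shift [0.1237 0.0133 0.1058] turn [-0.0007 -0.0005  0.0064]
[ 373.35205468 -440.00176642  331.7       ]
```

```bash
python3 -c "
from h import *
go([453,-355.7,300],-38)"
```

```text
t 12.13 at [ 368.5 -445.7  385.7] jaw -37.6 grip 0.094 F [ 0.4  0.1 -0.4] -> shift [0.1228 0.0121 0.0858] turn [-0.0007 -0.0005  0.0064]
```

Call:
{"fn": "drive_tool", "kwargs": {
  "targets": [0.012,0.0012,0.008,0,0,0,0,0.036,0.0036,0.025,0,0,0.003,0,0.064,0.006,0.045,0,0,0.006,0,0.09,0.009,0.063,0,0,0.006,0,0.11,0.011,0.077,0,0,0.006,0,0.12,0.012,0.084,0,0,0.006,0,0.1228,0.0121,0.086,0,0,0.006,0,0.1228,0.0121,0.086,0,0,0.006,0,0.1228,0.0121,0.086,0,0,0.006,0]
}}

```text
clock: 12.88
eef_pos: [453.5, -357.3, 300.6]
tcp_rot: [3.141, 0.0, 0.908]
contact_force: [0.1, 0.2, -1.1]
opening: 0.09
```

```bash
python3 -c "
from h import *
go([453,-355.7,170],-38)"
```

```text
t 12.88 at [ 453.5 -357.3  300.6] jaw -38.0 grip 0.09 F [ 0.1  0.2 -1.1] -> shift [ 0.001  -0.0015  0.1306] turn [0.001  0.0004 0.0004]
```

Call:
{"fn": "drive_tool", "kwargs": {
  "targets": [0.0005,-0.001,0.02,0,0,0,0,0.0005,-0.001,0.05,0,0,0,0,0.0005,-0.001,0.08,0,0,0,0,0.0005,-0.001,0.105,0,0,0,0,0.0005,-0.001,0.122,0,0,0,0,0.0005,-0.001,0.129,0,0,0,0,0.0005,-0.001,0.13,0,0,0,0,0.0005,-0.001,0.13,0,0,0,0,0.0005,-0.001,0.13,0,0,0,0]
}}

```text
clock: 13.63
eef_pos: [453.5, -357.0, 171.5]
tcp_rot: [3.139, 0.0, 0.907]
contact_force: [0.9, -0.7, -0.9]
opening: 0.096
```

```bash
python3 -c "
from h import *
snap('scene','s6');snap('side','d6'); go([453,-355.7,160],-38)
a=cv2.imread('pics/s6.png')[215:320,320:460]; b=cv2.imread('pics/d6.png')[120:225,130:270]
cv2.imwrite('pics/m6.png',cv2.resize(np.hstack([a,b]),(800,300),interpolation=cv2.INTER_CUBIC))"
```

```text
t 13.73 at [ 453.5 -356.7  171.4] jaw -38.0 grip 0.093 F [ 0.4 -1.  -0.9] -> shift [ 0.0005 -0.0011  0.0114] turn [ 0.0025  0.0001 -0.0004]
```

View pics/m6.png

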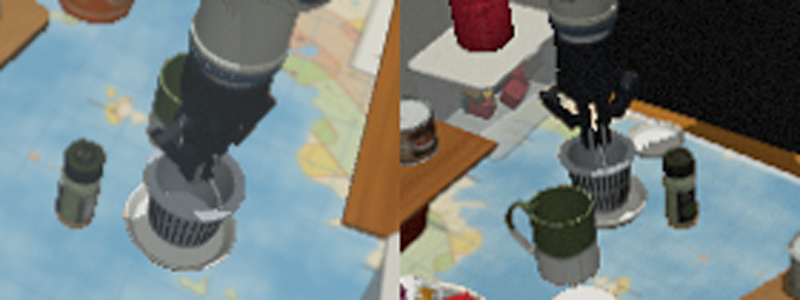

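The infuser is above the dish centre: dish at scene crop x 124–238, basket bottom at x 148–220. Lowering slowly.

Call:
{"fn": "drive_tool", "kwargs": {
  "targets": [0,-0.001,0.002,0,0,0,0,0,-0.001,0.004,0,0,0,0,0,-0.001,0.006,0,0,0,0,0,-0.001,0.008,0,0,0,0,0,-0.001,0.009,0,0,0,0,0,-0.001,0.01,0,0,0,0,0,-0.001,0.01,0,0,0,0]
}}

```text
clock: 14.32
eef_pos: [452.3, -355.5, 160.0]
tcp_rot: [3.141, 0.0, 0.907]
contact_force: [-0.5, 1.0, 1.2]
opening: 0.095
```

Call:
{"fn": "drive_tool", "kwargs": {
  "targets": [0,0,0.001,0,0,0,0,0,0,0.002,0,0,0,0,0,0,0.002,0,0,0,0]
}}

```text
clock: 14.57
eef_pos: [452.6, -355.7, 159.9]
tcp_rot: [3.14, 0.0, 0.907]
contact_force: [-4.8, 4.1, 22.0]
opening: 0.094
```

Call:
{"fn": "drive_tool", "kwargs": {
  "targets": [0,0,-0.001,0,0,0,0.1,0,0,-0.001,0,0,0,0.2,0,0,-0.001,0,0,0,0.35,0,0,-0.001,0,0,0,0.5,0,0,-0.001,0,0,0,0.5,0,0,-0.015,0,0,0,0.5,0,0,-0.04,0,0,0,0.5,0,0,-0.08,0,0,0,0.5,0,0,-0.12,0,0,0,0.5,0,0,-0.16,0,0,0,0.7,0,0,-0.18,0,0,0,0.8,0,0,-0.18,0,0,0,0.8]
}}

```text
clock: 15.57
eef_pos: [453.8, -356.7, 343.3]
tcp_rot: [3.133, 0.0, 0.907]
contact_force: [1.1, 0.5, 0.3]
opening: 0.801
```

```bash
python3 -c "
from h import *
snap('wrist','w7');snap('scene','s7'); go([620,-27,290],-2.5)
# lid knob on board from scene picture: brown blob near expected
print(proj('s7',[620,-27,22+64]),proj('w7',[453,-355.7,103]),proj('w7',[453,-355.7,18]))"
```

```text
t 15.67 at [ 452.2 -355.5  338.3] jaw -38.0 grip 0.799 F [ 0.1 -0.4 -1.2] -> shift [ 0.3621 -0.0702  0.0482] turn [ 1.300e-03  5.000e-04 -6.199e-01]
[303.82326773 204.76940022] [273.97691163 190.56438654] [274.18561128 174.42341179]
```

```bash
python3 -c "
from h import *
a=cv2.resize(cv2.imread('pics/w7.png')[90:290,170:370],(400,400),interpolation=2)
b=cv2.resize(cv2.imread('pics/s7.png')[180:260,260:340],(400,400),interpolation=2)
cv2.imwrite('pics/m7.png',np.hstack([a,b]))"
```

```text
(no output)
```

View pics/m7.png

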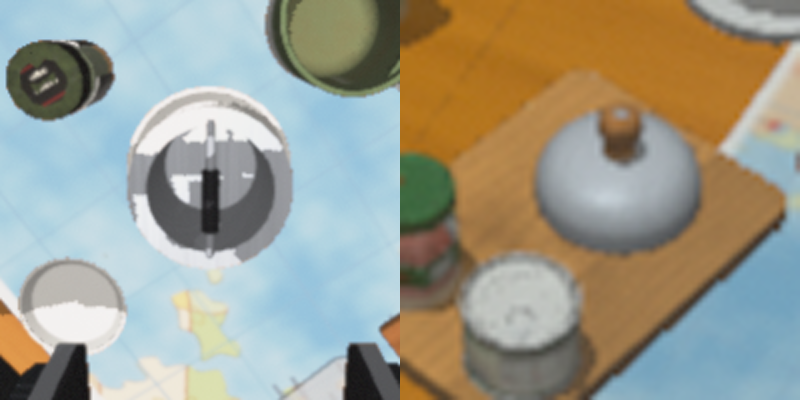

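The infuser is upright and centred: dish centre (275,175) and bar centre (275,191) both match predictions within about 1 px. The lid knob is at scene (303.8,205.4), as expected. 11 pictures viewed. Fetching the lid.

Call:
{"fn": "drive_tool", "kwargs": {
  "targets": [0.362,-0.07,0.048,0,0,-0.62,1,0.362,-0.07,0.048,0,0,-0.62,1,0.362,-0.07,0.048,0,0,-0.62,1,0.362,-0.07,0.048,0,0,-0.62,1,0.362,-0.07,0.048,0,0,-0.62,1,0.362,-0.07,0.048,0,0,-0.62,1,0.362,-0.07,0.048,0,0,-0.62,1,0.362,-0.07,0.048,0,0,-0.62,1,0.362,-0.07,0.048,0,0,-0.62,1,0.362,-0.07,0.048,0,0,-0.62,1,0.362,-0.07,0.048,0,0,-0.62,1,0.362,-0.07,0.048,0,0,-0.62,1]
}}

```text
clock: 16.67
eef_pos: [619.0, -27.1, 287.9]
tcp_rot: [-3.138, 0.0, 1.528]
contact_force: [-0.5, -1.2, -0.6]
opening: 1.003
```

Call:
{"fn": "drive_tool", "kwargs": {
  "targets": [0,0,0,0,0,0,1,0,0,0,0,0,0,1]
}}

```text
clock: 16.83
eef_pos: [619.4, -28.4, 289.5]
tcp_rot: [-3.141, 0.0, 1.526]
contact_force: [0.1, -0.4, 0.4]
opening: 0.999
```

```bash
python3 -c "
from h import *
f=snap('wrist','w8'); go([620,-27,142],-2.5)
q=proj('w8',[620,-27,86]); print(q)
hsv=cv2.cvtColor(f['color'],cv2.COLOR_BGR2HSV); u,v=q.astype(int)
w=hsv[v-30:v+30,u-30:u+30]; m=((w[...,1]>80)).astype(np.uint8)
n,l,s,c=cv2.connectedComponentsWithStats(m); k=1+s[1:,4].argmax(); print(c[k]+[u-30,v-30],s[k])"
```

```text
t 16.88 at [619.5 -28.4 289.8] jaw -2.6 grip 1.002 F [-0.4  0.1  1.4] -> shift [0.0014 0.0005 0.1478] turn [-0.0003  0.0001 -0.0015]
[277.44202451 198.49270368]
[278.5210356  198.86569579] [ 17  16  30  31 618]
```

Knob found at (278.5,198.9), against a prediction of (277.4,198.5). Gripping it.

Call:
{"fn": "drive_tool", "kwargs": {
  "targets": [0.001,0.0005,0.04,0,0,0,1,0.001,0.0005,0.08,0,0,0,1,0.001,0.0005,0.115,0,0,0,1,0.001,0.0005,0.138,0,0,0,1,0.001,0.0005,0.147,0,0,0,1,0.001,0.0005,0.147,0,0,0,0.5,0.001,0.0005,0.147,0,0,0,0.3,0.001,0.0005,0.147,0,0,0,0.1,0.001,0.0005,0.147,0,0,0,0,0.001,0.0005,0.147,0,0,0,0,0.001,0.0005,0.147,0,0,0,0,0.001,0.0005,0.147,0,0,0,0],
  "force": 40
}}

```text
clock: 17.88
eef_pos: [621.3, -26.3, 144.9]
tcp_rot: [3.139, 0.0, 1.527]
contact_force: [-2.0, -0.5, 8.0]
opening: 0.331
```

Call:
{"fn": "drive_tool", "kwargs": {
  "targets": [0,0,-0.01,0,0,0,0,0,0,-0.03,0,0,0,0,0,0,-0.06,0,0,0,0,0,0,-0.09,0,0,0,0,0,0,-0.12,0,0,0,0,0,0,-0.15,0,0,0,0,0,0,-0.175,0,0,0,0,0,0,-0.19,0,0,0,0,0,0,-0.195,0,0,0,0,0,0,-0.195,0,0,0,0]
}}

```text
clock: 18.72
eef_pos: [620.9, -26.1, 340.0]
tcp_rot: [3.138, -0.0, 1.527]
contact_force: [-0.0, 0.5, -1.8]
opening: 0.33
```

```bash
python3 -c "
from h import *
go([461.3,353.3,330],37.4)"
```

```text
t 18.72 at [620.9 -26.1 340. ] jaw -2.5 grip 0.33 F [-0.   0.5 -1.8] -> shift [ 0.3721 -0.1759  0.0094] turn [ 0.0032  0.0011 -0.6962]
```

Call:
{"fn": "drive_tool", "kwargs": {
  "targets": [0.018,-0.009,0,0,0,-0.035,0,0.047,-0.022,0,0,0,-0.09,0,0.083,-0.039,0,0,0,-0.155,0,0.12,-0.057,0,0,0,-0.225,0,0.157,-0.074,0,0,0,-0.295,0,0.194,-0.092,0,0,0,-0.365,0,0.231,-0.109,0,0,0,-0.435,0,0.268,-0.127,0,0,0,-0.505,0,0.303,-0.143,0,0,0,-0.57,0,0.335,-0.158,0,0,0,-0.63,0,0.358,-0.169,0,0,0,-0.675,0,0.37,-0.175,0.01,0,0,-0.696,0]
}}

```text
clock: 19.72
eef_pos: [460.4, 354.0, 327.9]
tcp_rot: [3.141, -0.001, 2.228]
contact_force: [1.8, -0.2, -1.7]
opening: 0.329
```

Call:
{"fn": "drive_tool", "kwargs": {
  "targets": [0.002,-0.001,0.01,0,0,0,0,0.002,-0.001,0.02,0,0,0,0,0.002,-0.001,0.02,0,0,0,0]
}}

```text
clock: 19.97
eef_pos: [458.8, 350.2, 304.3]
tcp_rot: [-3.136, 0.001, 2.222]
contact_force: [-0.5, -0.8, -2.7]
opening: 0.333
```

```bash
python3 -c "
from h import *
snap('side','d9');snap('scene','s9');snap('wrist','w9')
for a,b,(x,y,w,h) in [('scene0','s9',(166,212,36,20)),('scene0','s7',(166,212,36,20)),('side0','d9',(362,250,44,22))]:
    A=cv2.resize(cv2.imread(f'pics/{a}.png')[y:y+h,x:x+w],None,fx=4,fy=4,interpolation=2);B=cv2.resize(cv2.imread(f'pics/{b}.png')[y-6:y+h+6,x-6:x+w+6],None,fx=4,fy=4,interpolation=2)
    r=cv2.minMaxLoc(cv2.matchTemplate(B,A,5)); print(b,r[1],np.array(r[3])/4-6)
go([461.3,353.3,225],37.4)
print('lid-if',proj('s9',[461.3,353.3,300-120]))
a=cv2.resize(cv2.imread('pics/s9.png')[150:240,130:250],(400,300),interpolation=2)
b=cv2.resize(cv2.imread('pics/w9.png'),(400,300),interpolation=2)
cv2.imwrite('pics/m9.png',np.hstack([a,b]))"
```

```text
s9 0.9775872826576233 [0. 0.]
s7 0.36455780267715454 [5.75 2.75]
d9 0.8674558997154236 [0. 0.]
t 20.12 at [460.3 350.9 307.5] jaw 37.3 grip 0.331 F [ 0.4  0.2 -1.8] -> shift [0.0013 0.0023 0.0825] turn [-0.0009  0.0003 -0.0021]
lid-if [175.76549649 180.27063436]
```

The pot shows no shift in either view (0 px). Lowering the lid to just above the rim first.

Call:
{"fn": "drive_tool", "kwargs": {
  "targets": [0.0013,0.0023,0.02,0,0,0,0,0.0013,0.0023,0.042,0,0,0,0,0.0013,0.0023,0.06,0,0,0,0,0.0013,0.0023,0.07,0,0,0,0,0.0013,0.0023,0.072,0,0,0,0,0.0013,0.0023,0.072,0,0,0,0,0.0013,0.0023,0.072,0,0,0,0,0.0013,0.0023,0.072,0,0,0,0]
}}

```text
clock: 20.78
eef_pos: [461.5, 354.9, 237.2]
tcp_rot: [3.139, 0.0, 2.223]
contact_force: [0.1, 0.3, -1.3]
opening: 0.327
```

```bash
python3 -c "
from h import *
go([461.3,353.5,226],37.4)"
```

```text
t 20.78 at [461.5 354.9 237.2] jaw 37.4 grip 0.327 F [ 0.1  0.3 -1.3] -> shift [-0.001  -0.001   0.0112] turn [ 0.0021  0.     -0.0006]
```

Call:
{"fn": "drive_tool", "kwargs": {
  "targets": [-0.0007,-0.0007,0.003,0,0,0,0,-0.0007,-0.0007,0.006,0,0,0,0,-0.0007,-0.0007,0.009,0,0,0,0,-0.0007,-0.0007,0.011,0,0,0,0,-0.0007,-0.0007,0.013,0,0,0,0,-0.0007,-0.0007,0.014,0,0,0,0,-0.0007,-0.0007,0.015,0,0,0,0,-0.0007,-0.0007,0.015,0,0,0,0,-0.0007,-0.0007,0.015,0,0,0,0]
}}

```text
clock: 21.53
eef_pos: [460.7, 353.6, 220.9]
tcp_rot: [3.142, 0.0, 2.223]
contact_force: [0.6, 0.1, -1.8]
opening: 0.33
```

Call:
{"fn": "drive_tool", "kwargs": {
  "targets": [0,0,0.001,0,0,0,0,0,0,0.002,0,0,0,0,0,0,0.003,0,0,0,0,0,0,0.003,0,0,0,0]
}}

```text
clock: 21.87
eef_pos: [461.2, 353.9, 220.8]
tcp_rot: [3.14, 0.0, 2.223]
contact_force: [-6.9, -5.3, 24.5]
opening: 0.322
```

Contact came at TCP 220.5. That matches seated (98 + about 122); a lid resting on top of the rim would read about 227. Releasing.

Call:
{"fn": "drive_tool", "kwargs": {
  "targets": [0,0,-0.002,0,0,0,0,0,0,-0.002,0,0,0,0.4,0,0,-0.002,0,0,0,0.5,0,0,-0.002,0,0,0,0.7,0,0,-0.002,0,0,0,0.8,0,0,-0.002,0,0,0,0.8,0,0,-0.03,0,0,0,0.8,0,0,-0.06,0,0,0,0.8,0,0,-0.09,0,0,0,0.8,0,0,-0.12,0,0,0,0.8,0,0,-0.14,0,0,0,0.8,0,0,-0.14,0,0,0,0.8]
}}

```text
clock: 22.87
eef_pos: [462.1, 354.6, 362.7]
tcp_rot: [3.134, 0.0, 2.223]
contact_force: [0.8, 0.1, 0.8]
opening: 0.799
```

```bash
python3 -c "
from h import *
snap('side','dE');snap('scene','sE');snap('wrist','wE')
go([461,353,300],37.4)
print('seated',proj('wE',[461,353,162]),'scene',proj('sE',[461,353,162]))
a=cv2.resize(cv2.imread('pics/wE.png')[80:305,130:430],(400,300),interpolation=2)
b=cv2.resize(cv2.imread('pics/sE.png')[160:235,130:230],(400,300),interpolation=2)
c=cv2.resize(cv2.imread('pics/dE.png')[200:275,350:450],(400,300),interpolation=2)
d=cv2.resize(cv2.imread('pics/sE.png')[225:315,320:440],(400,300),interpolation=2)
cv2.imwrite('pics/mE.png',np.vstack([np.hstack([a,b]),np.hstack([c,d])]))"
```

```text
t 23.02 at [460.4 353.4 357.1] jaw 37.4 grip 0.803 F [ 0.1 -0.1 -1. ] -> shift [-0.0007  0.0003  0.0571] turn [-0.0008  0.     -0.0002]
seated [276.51253557 201.91635461] scene [176.93986422 184.51305502]
```

View pics/mE.png

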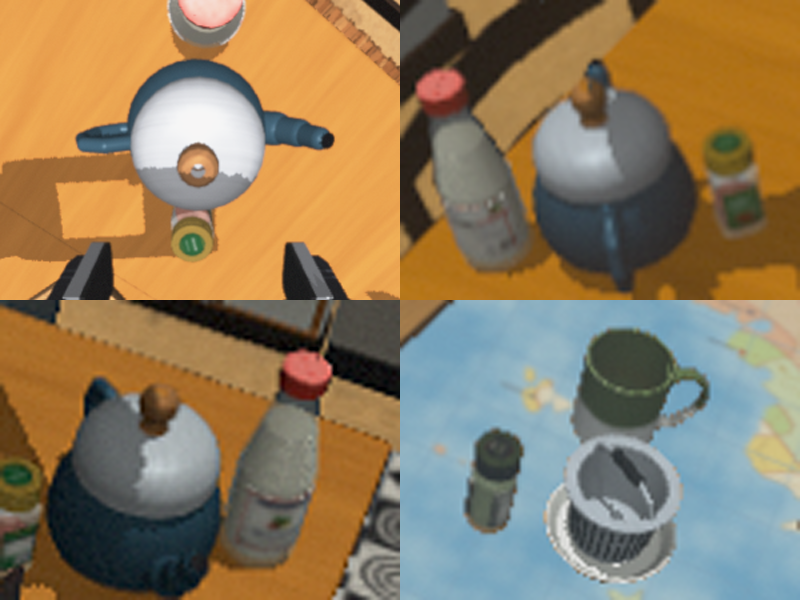

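The final picture shows the lid level and slightly lower than at the start, with the knob at wrist (278,203) against a seated prediction of (276.5,202). The infuser stands upright in the dish, the bystanders have not moved, and the gripper is clear.

```bash
python3 -c "
from h import *
print(sense()['clock'],np.abs(sense()['qvel']).max()); print(sign_off())"
```

```text
23.0167 0.0182142299951343
the job is handed in; nothing more can be done
None
```

I set the lid knob-up on the free part of the board, stood the infuser in the larger drip dish, and put the lid back on the teapot. I handed the job in at 23.0 s; `sign_off` gives no verdict.

- **Lid:** It met the rim at TCP height 220.5 mm, which matches fully home; resting on top of the rim would read about 227 mm. The knob appeared about 2 px from its predicted seated position, and the lid looked level and lower than at the start.
- **Infuser:** It stood upright in the dish, about 1 mm from where I aimed by the wrist camera, and was released.
- **Pot and bystanders:** The pot showed no shift in the scene or side view just before the lid went back on. The bystanders near the pot and dish looked unmoved in the last pictures.
- **Checks that disagreed:** The scene and wrist cameras differed by about 4 mm on the dish's x position, so I used a value between them, closer to the wrist camera's. One image match of the pot, taken from an earlier picture, failed with a score of 0.36. I think the arm was in the way but did not confirm it; the later match in the same view scored 0.98.

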